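# Lay the tube in the jig and pack it tight with spacers

### The arm

A 7-joint arm with a two-finger parallel gripper is mounted at the origin on the work surface. World frame = base frame: x ahead of the robot, y to its left, z up, the work surface at z = 0. Lengths are in m, angles in degrees, forces in N, time in s.
With the tool pointing down it reaches from about 0.35 to 0.775 m from the base axis. Payload 3.1 kg.
Tool frame: the origin (TCP) lies on the centre line of the jaws, within the pads' length; the fingertips stand 17 mm ahead of it and the grasp point (between the pads) lies 2 mm behind it (robot.tip_reach is the distance from the TCP to the fingertips, in m); z points along the fingers, y is the direction in which the jaws open and shut (so a half turn about z gives the same grasp; the last joint's range is limited). The gripper opens to 85 mm and grips with 20 to 120 N. Pads are 22 mm wide; open, the fingers measure 114 mm over their backs; the gripper's body (76 mm by 85 mm) begins 54 mm behind the grasp point. The pads swing forward as they close: fully open they stand 13 mm farther back than shut.
Start: joints at [-73.321, 17.813, 0.802, 86.603, -0.252, 75.585, -1.558], TCP at [0.18, 0.52, 0.248] pointing down, gripper open.
Joint ranges: [-154.91, 154.91], [-16.99, 109.72], [-72.82, 74.43], [7.12, 147.25], [-82.49, 262.49], [11.32, 116.49], [-174.64, 174.64]. Speed limits (degrees/s): [159.86, 159.86, 180, 180, 180, 180, 180].

### API

Orientations are given as [roll, pitch, yaw] about the fixed x, y, z axes, in that order (R = Rz(yaw) Ry(pitch) Rx(roll)).
In Python, from station import robot, fingers, vision, workorder, recognise gives the robot as it stands. Calls block until the motion is done:
- robot.move_to(position, orientation): joint-space move of the TCP to a pose.
- robot.line_to(position, orientation=None, velocity=0.15, f_stop=None): straight line of the TCP; orientation=None keeps the orientation; velocity is the mean speed in m/s. With f_stop (N) it stops when the force on the tool has changed by that much, and returns True; else False.
- robot.move_j(angles): joint-space move.
- fingers.gripper_to(opening, force=None): opening from 0.0 (shut) to 1.0 (fully open); force is the grip in N (None keeps the last); returns when the fingers have stopped.
- robot.pause(seconds).
- robot.inverse_kinematics(position, orientation): joint angles nearest the present ones, or None.
- vision.grab_frame(name): name is "side" or "top"; returns the picture (420x560x3 uint8, red, green, blue); there is no depth.
- vision.calibration(name): a dict with "mtx" (3x3 intrinsics, pixels), "extrinsics" (4x4, takes a point from world to camera coordinates). Camera axes: x right, y up, looking along -z (the intrinsics and any distortion apply to the point x, -y, -z); pixel columns grow to the right and rows downward; lengths in m; the calibration is good to about 2 mm. A picture is of the moment at which its call begins. calibration takes no time and is no camera call.
A pose or a line that the arm cannot do raises robot.PlanningError and nothing moves.
- workorder.close_job(): hands the job in, once; it reports no verdict.
Trained networks look in the newest picture that a camera, given by its name, has taken for a name from the list of things; names that differ only in an ending like _2 or _b are one class to them, and where a whole thing is asked for, a point or a joint stands for the part that bears it (a point fixed in the world has none). Each returns a list of dicts, best first, with "p" (0 to 1); they miss things now and then, are a little off and sometimes report something else, mostly with a low value. They report only what shows in the picture. A call takes as long as a camera call. They do not tell look-alikes from the thing itself.
- recognise(label, camera): "rect" ([centre column, centre row, width, height] in pixels, round what is visible of it).
Readings, each from a call of its own:
- robot.current_time_s(): time.
- robot.current_joint_positions(): joint angles.
- robot.current_dq(): joint speeds.
- robot.current_joint_torque(): joint torques, N m.
- robot.current_tool_pos(): TCP position.
- robot.current_eef_rot(): TCP orientation.
- robot.current_contact_force(): force on the tool from outside, world axes, zero at the start.
- robot.current_torque(): the same for the moment, N m.
- robot.current_finger_gap(): opening from 0.0 (shut) to 1.0 (fully open).
Only numpy, scipy, OpenCV 4.12 (cv2) and the standard library are available. Lean on these libraries where they do the work, as an engineer would, in place of code of your own. Each camera call takes 0.05 s, during which the arm holds its last target. There are 200 camera calls.

### The job

Lay the standing cardboard tube on its side in the cradle, its end against the fixed end stop, then stand plywood spacers upright in the gap between the tube's other end and the sliding jaw, faces square to the tube, as many as it takes for the jaw to close on them. Then slide the jaw shut by its handle until you feel it squeeze the whole stack firmly against the end stop, and finish while still holding it pressed there: a spring would pull it open. Leave the other things on the table where they are.

Things in the scene. Friction and masses are not known exactly. Their poses are not given: they have to be found in the camera images.
- tube_mid (a point): cardboard tube with flat white end caps, closed and stiff, 46 mm diameter, 110 mm long, about 0.12 kg; starts standing on the table; origin at its centre, z along its axis
- tube: the same tube; origin at the centre of the end face it starts standing on, z along its axis
- cradle: plywood jig fixed to the table: base board 310 x 76 mm, 12 mm thick; origin on the table under the board, z up, x along the board towards the end stop. Two wooden rails along x (x = 15 to 115 mm, 8 mm wide, centred 15 mm either side of y = 0, tops at z = 30 mm) carry the lying tube. From x = 15 mm to the jaw the board is bare, top at z = 12 mm; the spacers stand there
- tube_home (a point): where the centre of the lying tube comes when it is home against the stop (cradle x = 60, y = 0, z = 50 mm), axes as the cradle; the tube axis then lies along x and its other end is at cradle x = 5 mm
- stop: wooden end stop, fixed on the board at the far end of the rails, 20 mm thick, 44 mm wide, top 50 mm above the table; origin at the middle of the lower edge of the face that meets the tube (cradle x = 115 mm, z = 12 mm), axes as the cradle
- jaw_face (a point): middle of the sliding jaw's pressing face, 36 mm above the table; axes as the cradle, x towards the tube. The jaw plate is 10 mm thick, 44 mm wide, top 58 mm above the table. The clamp is set at another place along the board each time: open, its face is 32 to 64 mm from the end of a tube that is home
- jaw_handle (a point): grip point of the jaw's upright wooden handle, 50 mm behind the jaw face and 78 mm above the table; the handle is 16 mm along x and 20 mm along y of the cradle, its top 100 mm above the table, free on all sides from 35 mm above the table up; it moves with the jaw
- jaw (a joint): how far the jaw has slid towards the tube, m: 0 open (start), 0.030 end of travel; a spring pulls it back open with 1.5 N at 0 and 3 N at the end
- spacer1_mid (a point): plywood spacer block standing on the table, one of three alike, 20 mm thick (x), 54 mm wide (y), 70 mm tall, 50 g; its origin is the block's centre, 35 mm above its underside; x is its thickness direction, y its width, z up
- spacer2_mid (a point): plywood spacer block standing on the table, one of three alike, 20 mm thick (x), 54 mm wide (y), 70 mm tall, 50 g; its origin is the block's centre, 35 mm above its underside; x is its thickness direction, y its width, z up
- spacer3_mid (a point): plywood spacer block standing on the table, one of three alike, 20 mm thick (x), 54 mm wide (y), 70 mm tall, 50 g; its origin is the block's centre, 35 mm above its underside; x is its thickness direction, y its width, z up
- spacer1: the same spacer; origin at the centre of its underside, axes as above
- spacer2: the same spacer; origin at the centre of its underside, axes as above
- spacer3: the same spacer; origin at the centre of its underside, axes as above
- glue_jar: small glue jar with white lid, 48 mm across, 62 mm tall, stands in the row with the spacers; bystander; origin at the centre of its underside
- bottle_a: brown glass bottle, 60 mm across, 215 mm tall, at the left; bystander; origin at its underside
- bottle_b: brown glass bottle, 60 mm across, 215 mm tall, at the right; bystander; origin at its underside
- cutter: black cutter knife lying flat, 160 mm long, 20 mm high, beyond the cradle; bystander; origin under its middle
- marker: marker pen lying flat, 130 mm long, 15 mm high, at the left; bystander; origin under it
- tape_roll: roll of brown tape lying flat, 100 mm across, 48 mm high, beyond the cradle; bystander; origin at the centre of its underside
- cutout: standing cardboard cut-out animal, 115 mm long, 160 mm tall, beyond the cradle; bystander; origin at its underside
Mind the look-alikes: they are no part of the job. Leave any purple or yellow look-alike of the spacer2 alone.

How it is judged:
By the outcome, as a careful person would: the job done as asked, in the order asked, and still so for the second after the job is handed in, while the arm keeps its last pose, push and grip.
It also fails if it takes over 72 s, if anything falls off the work surface, if the arm or the gripper's body presses on something with over 40 N, if the wrist force passes 120 N, or if a joint passes its speed limit or range.

## Working session

There is one attempt and no reset: what is moved stays moved. The work goes in short steps, each a Python script; the robot and the scene stay as the last script left them, time stands still between calls to the robot, and variables do not carry over. Pictures are saved under pics/ and viewed, about 8 in all and at most 12, crops included, and the job is handed in when it is done.

```bash
mkdir -p pics; ls; python3 - <<'E'
from station import robot, fingers, vision, workorder, recognise
import cv2, numpy as np
for n in ("top","side"):
    im=vision.grab_frame(n); cv2.imwrite(f"pics/{n}0.png",im[:,:,::-1])
    c=vision.calibration(n); print(n,{k:np.round(v,4).tolist() if not isinstance(v,str) else v for k,v in c.items()})
    for l in ["tube","cradle","stop","jaw_face","jaw_handle","spacer1","glue_jar","bottle_a"]:
        print(l,[(round(d["p"],2),np.round(d["rect"]).astype(int).tolist()) for d in recognise(l,n)][:6])
print(robot.current_time_s())
E
```

```text
pics
top {'mtx': [[399.1212, 0.0, 285.2723], [0.0, 399.1212, 208.578], [0.0, 0.0, 1.0]], 'extrinsics': [[-0.022, -0.9997, -0.0092, 0.0429], [0.9962, -0.0227, 0.0837, -0.576], [-0.0839, -0.0073, 0.9964, -1.2136], [0.0, 0.0, 0.0, 1.0]]}
tube [(0.62, [192, 227, 22, 16])]
cradle [(0.97, [288, 206, 102, 28]), (0.55, [340, 151, 34, 32]), (0.23, [315, 209, 32, 16])]
stop []
jaw_face [(0.64, [316, 210, 31, 12])]
jaw_handle [(0.63, [316, 208, 30, 10]), (0.47, [314, 245, 13, 14]), (0.32, [401, 254, 13, 22])]
spacer1 [(0.77, [351, 285, 17, 23]), (0.72, [361, 207, 13, 21]), (0.66, [377, 244, 13, 20]), (0.63, [343, 242, 6, 13]), (0.53, [401, 256, 13, 17]), (0.43, [316, 287, 18, 18])]
glue_jar []
bottle_a [(0.8, [435, 184, 45, 25]), (0.56, [148, 219, 41, 27])]
side {'mtx': [[389.4955, 0.0, 281.7526], [0.0, 389.4955, 206.9415], [0.0, 0.0, 1.0]], 'extrinsics': [[-0.979, -0.2031, -0.0193, 0.5353], [0.1205, -0.652, 0.7485, -0.107], [-0.1646, 0.7305, 0.6628, -1.0016], [0.0, 0.0, 0.0, 1.0]]}
tube [(0.61, [258, 307, 23, 49])]
cradle [(0.75, [265, 230, 55, 79])]
stop [(0.83, [251, 253, 19, 17])]
jaw_face [(0.63, [271, 196, 16, 31])]
jaw_handle [(0.71, [272, 195, 18, 38])]
spacer1 [(0.92, [363, 188, 15, 24]), (0.91, [360, 208, 19, 30]), (0.82, [286, 171, 19, 25]), (0.78, [319, 184, 18, 26]), (0.77, [325, 164, 22, 21]), (0.74, [336, 152, 22, 19])]
glue_jar [(0.71, [204, 228, 27, 45]), (0.58, [316, 204, 17, 28]), (0.57, [325, 164, 21, 29])]
bottle_a [(0.77, [230, 342, 42, 84]), (0.62, [280, 114, 18, 60]), (0.18, [272, 194, 18, 34])]
0.9
```

```bash
python3 - <<'E'
import cv2
a=cv2.imread("pics/top0.png")[110:350,130:480]; cv2.imwrite("pics/top0c.png",cv2.resize(a,None,fx=2.28,fy=2.28,interpolation=2))
b=cv2.imread("pics/side0.png")[70:400,150:440]; cv2.imwrite("pics/side0c.png",cv2.resize(b,None,fx=1.8,fy=1.8,interpolation=2))
E
```

```text
(no output)
```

View pics/top0c.png

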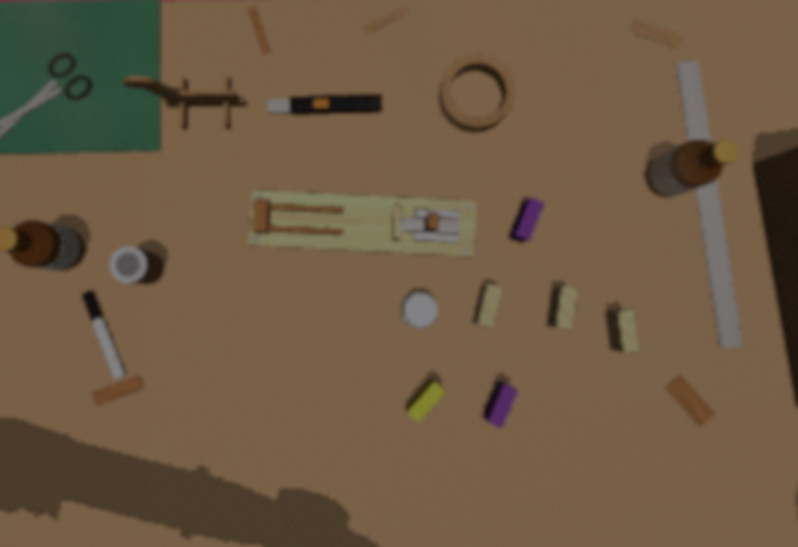

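View pics/side0c.png

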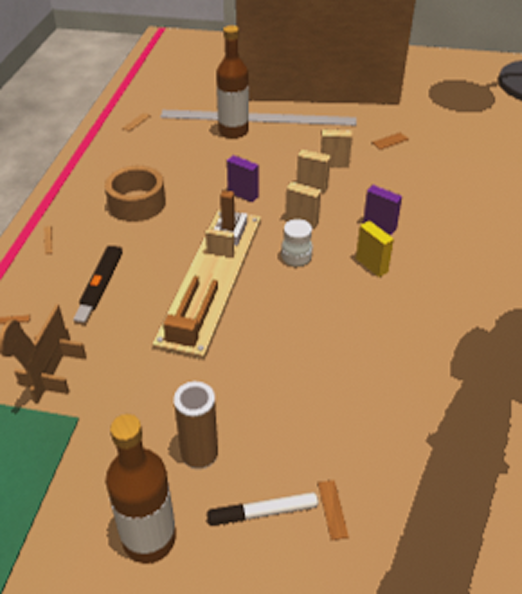

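```bash
cat > h.py <<'E'
from station import robot, fingers, vision, workorder, recognise
import cv2, numpy as np
from scipy.spatial.transform import Rotation as R
C={n:vision.calibration(n) for n in("top","side")}
def proj(n,P):
    c=C[n];E=np.array(c["extrinsics"]);p=np.atleast_2d(P)@E[:3,:3].T+E[:3,3]
    q=(p*[1,-1,-1])@np.array(c["mtx"]).T; return q[:,:2]/q[:,2:]
def ray(n,u,z):
    c=C[n];E=np.array(c["extrinsics"]);K=np.array(c["mtx"]);Rm=E[:3,:3];o=-Rm.T@E[:3,3]
    d=np.linalg.inv(K)@np.r_[u,1.]*[1,-1,-1];d=Rm.T@d
    return o+d*(z-o[2])/d[2]
E
python3 - <<'E'
from h import *
a=cv2.imread("pics/top0.png"); hsv=cv2.cvtColor(a,cv2.COLOR_BGR2HSV)
for l,(u,v) in dict(table=(300,270),sp1=(344,244),sp2=(378,245),sp3=(405,255),board=(275,216),jar=(314,245),face=(304,207),cap=(187,226)).items():
    print(l,hsv[v,u],a[v,u])
for n in C: 
    E=np.array(C[n]["extrinsics"]);print(n,-E[:3,:3].T@E[:3,3])
m=cv2.inRange(hsv,(15,60,140),(40,150,255)); m=cv2.inRange(a[:,:,0],105,160)&cv2.inRange(a[:,:,2],150,255)
cv2.imwrite("pics/m.png",m)
nn,lab,st,ce=cv2.connectedComponentsWithStats(m)
for i in range(1,nn):
    if st[i,4]>40:
        pts=np.argwhere(lab==i)[:,::-1].astype(np.float32); r=cv2.minAreaRect(pts)
        print(st[i],np.round(ce[i],1),r)
print([(l,np.round(ray("top",u,z),3)) for l,u,z in [("tube",(187,226),.11),("s1",(344,244),.07),("s2",(378,245),.07),("s3",(405,255),.07),("jar",(314.5,245.5),.06)]])
v=np.vstack([cv2.resize(a[185:265,230:420],None,fx=4.2,fy=4.2,interpolation=2),cv2.cvtColor(cv2.resize(m[185:240,230:420],None,fx=4.2,fy=4.2,interpolation=0),8)])
cv2.imwrite("pics/v2.png",v)
E
```

```text
table [ 16 100 120] [ 73  98 120]
sp1 [ 24  78 128] [ 89 120 128]
sp2 [ 25  78 128] [ 89 122 128]
sp3 [ 25  76 128] [ 90 122 128]
board [ 27  71 129] [ 93 126 129]
jar [120   4 131] [131 129 129]
face [ 25  70 127] [ 92 121 127]
cap [ 0 12 86] [82 82 86]
top [0.47293085 0.0209395  1.25786755]
side [0.37209407 0.77052938 0.75428232]
[('tube', array([0.526, 0.314, 0.11 ])), ('s1', array([ 0.464, -0.142,  0.07 ])), ('s2', array([ 0.459, -0.242,  0.07 ])), ('s3', array([ 0.428, -0.32 ,  0.07 ])), ('jar', array([ 0.461, -0.055,  0.06 ]))]
```

View pics/v2.png

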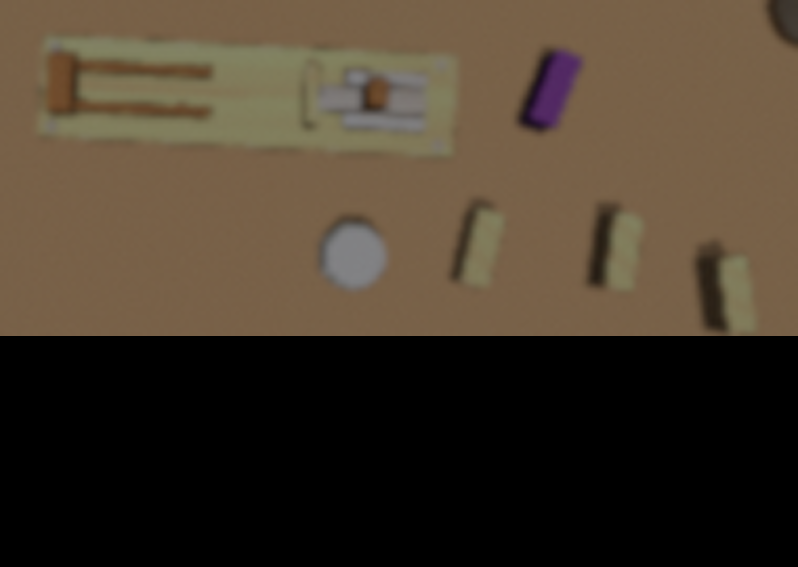

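```bash
python3 - <<'E'
from h import *
a=cv2.imread("pics/top0.png"); f=8
A=cv2.resize(a,None,fx=f,fy=f,interpolation=cv2.INTER_CUBIC); hsv=cv2.cvtColor(A,cv2.COLOR_BGR2HSV)
m=cv2.inRange(hsv,(20,40,105),(40,120,255)); m=cv2.morphologyEx(m,cv2.MORPH_CLOSE,np.ones((9,9)))
def px(p): return (np.array(p)+.5)/f-.5
nn,lab,st,ce=cv2.connectedComponentsWithStats(m)
for i in range(1,nn):
    if st[i,4]>80*f*f:
        c=max(cv2.findContours((lab==i).astype(np.uint8),0,2)[0],key=cv2.contourArea)
        b=cv2.boxPoints(cv2.minAreaRect(c)); z=.012 if st[i,4]>1000*f*f else .07
        W=np.array([ray("top",px(p),z)for p in b])[:,:2]
        if z==.07 and W[:,0].mean()>.5: pass
        e=W-np.roll(W,1,0);l=np.linalg.norm(e,axis=1);k=l.argmax()
        print("box z",z,"c",W.mean(0).round(4),"sides",l[:2].round(4),"long dir deg",round(np.degrees(np.arctan2(e[k,1],e[k,0])),1),np.round(px(ce[i]),1))
        if z==.012: cen=W.mean(0);d=e[k]/l[k];d*=np.sign(d[1])
n=np.array([-d[1],d[0]])  # cradle y
def prof(off,z,s):
    P=np.c_[cen+np.outer(s,d)+off*n,np.full(len(s),z)]
    return cv2.remap(A,(proj("top",P).astype(np.float32)*f+f/2-.5).reshape(-1,1,2),None,cv2.INTER_LINEAR)[:,0].astype(int)
s=np.arange(-.16,.1605,.002)
print("d",d,"n",n)
for nm,offs,z in [("stop z50",(-.012,0,.012),.05),("rail z30",(-.015,.015),.03),("jaw z58",(-.014,.014),.058),("handle z100",(0,),.1)]:
    q=np.mean([prof(o,z,s) for o in offs],0)
    r=(q[:,2]-q[:,0]); 
    sel={"s":(s>.08),"r":(s>-.03),"j":(s<.0)&(s>-.1),"h":(s<-.02)&(s>-.15)}[nm[0]]
    print(nm); print(" ".join(f"{1000*x:.0f}:{int(u.sum()/3)}/{int(v)}" for x,u,v in zip(s[sel],q[sel],r[sel])))
# tube: white cap in top view, in colour bounds
g=A[int(205*f):int(245*f),int(165*f):int(210*f)]
mm=cv2.inRange(g.min(2),110,255) if 0 else cv2.inRange(g,(105,100,100),(255,255,255))
pts=cv2.findNonZero(mm); (cx,cy),r=cv2.minEnclosingCircle(pts)
p=px([cx+165*f,cy+205*f]);print("tube",p,r/f,ray("top",p,.11))
E
```

```text
box z 0.012 c [0.5818 0.0199] sides [0.3121 0.0793] long dir deg -94.4 [289.2 207.4]
box z 0.07 c [ 0.4646 -0.1445] sides [0.0203 0.0557] long dir deg -16.0 [344.8 243.6]
box z 0.07 c [ 0.4602 -0.2434] sides [0.0205 0.0557] long dir deg -10.9 [378.4 244.5]
box z 0.07 c [ 0.4285 -0.3215] sides [0.0564 0.0209] long dir deg -175.4 [405.5 254.7]
d [0.0758856  0.99711653] n [-0.99711653  0.0758856 ]
stop z50
80:91/46 82:92/46 84:92/46 86:93/46 88:93/48 90:94/47 92:94/48 94:94/48 96:94/48 98:94/48 100:95/48 102:95/48 104:96/47 106:96/47 108:97/48 110:97/48 112:96/48 114:95/48 116:93/47 118:90/46 120:84/46 122:74/42 124:62/41 126:55/44 128:59/52 130:68/61 132:72/64 134:75/65 136:76/65 138:76/66 140:77/66 142:79/65 144:83/59 146:89/51 148:94/46 150:96/44 152:96/45 154:95/48 156:95/48 158:95/48 160:96/48
rail z30
-30:114/37 -28:115/37 -26:115/37 -24:115/37 -22:114/37 -20:114/38 -18:114/37 -16:114/36 -14:115/37 -12:115/37 -10:115/37 -8:114/37 -6:114/37 -4:115/36 -2:115/36 0:115/37 2:115/37 4:115/37 6:115/37 8:115/37 10:115/37 12:114/37 14:115/37 16:115/37 18:115/36 20:115/36 22:112/37 24:105/3
[... 1294 characters left out ...]
5/35 -132:115/35 -130:115/35 -128:115/35 -126:115/29 -124:115/23 -122:113/16 -120:112/12 -118:111/10 -116:110/9 -114:110/10 -112:111/11 -110:111/11 -108:111/11 -106:111/10 -104:111/8 -102:108/8 -100:99/16 -98:90/28 -96:80/44 -94:73/57 -92:74/60 -90:74/63 -88:70/62 -86:65/56 -84:56/45 -82:56/26 -80:69/11 -78:87/8 -76:102/6 -74:107/6 -72:108/6 -70:108/6 -68:108/8 -66:110/10 -64:111/11 -62:112/11 -60:113/12 -58:114/11 -56:114/10 -54:111/12 -52:107/15 -50:106/23 -48:108/31 -46:111/35 -44:110/37 -42:105/35 -40:96/35 -38:96/35 -36:102/38 -34:109/38 -32:112/39 -30:113/40 -28:113/40 -26:112/39 -24:112/39 -22:113/40
tube [185.53773308 225.59577942] 8.042346954345703 [0.52694715 0.31789029 0.11      ]
```

```bash
cat >> h.py <<'E'
cd=np.array([.0759,.9971,0]); cn=np.array([-.9971,.0759,0]); c0=np.array([.5827,.0314,0]); Z=np.array([0,0,1.])
def cr(x,y,z): return c0+x*cd+y*cn+z*Z
def rpy(tz,ty):
    tz=tz/np.linalg.norm(tz); ty=ty-tz*(ty@tz); ty/=np.linalg.norm(ty)
    return R.from_matrix(np.c_[np.cross(ty,tz),ty,tz]).as_euler('xyz',degrees=True)
def pose(g,tz,ty): # grasp point -> TCP pose
    return (np.array(g)+.002*tz/np.linalg.norm(tz)).tolist(), rpy(tz,ty).tolist()
tube=np.array([.527,.318,0])
E
python3 - <<'E'
from h import *
for u,z in[((158,218),.06),((148,217),.215)]: print("bottle?",ray("top",u,z).round(3))
for p in recognise("bottle_a","top")[:2]: print(p)
lo=np.array([-154.91,-16.99,-72.82,7.12,-82.49,11.32,-174.64]);hi=np.array([154.91,109.72,74.43,147.25,262.49,116.49,174.64])
for a in (0,15,30,45):
  A=np.radians(a)
  for hd in (20,35,50,65,75):
    h=np.radians(hd); r=np.array([np.cos(h),np.sin(h),0]); tz=np.cos(A)*r-np.sin(A)*Z
    for s in (1,-1):
      ty=s*np.cross(Z,r); g=tube+.07*Z
      q=[robot.inverse_kinematics(*pose(g+dd,tz,ty)) for dd in (-.1*tz,0,.12*Z)]
      if any(x is None for x in q): continue
      # rotation taking tube axis Z to D
      for ds in (1,-1):
        D=ds*cd; tzf=-np.cos(A)*Z-np.sin(A)*D
        uf=np.cos(A)*D-np.sin(A)*Z*1.0
        # jaw: original frame (r,Z,ty): ty = s*(Z x r). final: 'r'->-Z , 'Z'->D
        tyf=s*np.cross(D,-Z)
        qf=[robot.inverse_kinematics(*pose(cr(.055,0,zz)+.015*D,tzf,tyf)) for zz in (.05,.12)]
        if any(x is None for x in qf): continue
        print(a,hd,s,ds,np.round(q[1]).astype(int),np.round(qf[0]).astype(int),"margin",round(min(np.min(np.r_[x-lo,hi-x]) for x in map(np.array,q+qf)),0))
E
```

```text
bottle? [0.554 0.414 0.06 ]
bottle? [0.547 0.389 0.215]
{'rect': [434.7, 183.6, 45.0, 25.4], 'p': 0.8}
{'rect': [147.6, 218.8, 41.1, 26.9], 'p': 0.56}
0 20 1 1 [-48  63   0 136 151 107 -99] [-14  33   4  93  -3  53 167] margin 1.0
0 20 1 -1 [-48  63   0 136 151 107 -99] [-35  38  38  95 -27  57   9] margin 1.0
0 20 -1 1 [-91  81  42 138 137  77  39] [-37  38  38  94 -27  57   5] margin 0.0
0 20 -1 -1 [-91  81  42 138 137  77  39] [-13  33   7  94  -5  53 171] margin 0.0
0 35 1 1 [ 25  90 -52 136 212  84 -26] [-14  33   4  93  -3  53 167] margin 0.0
0 35 1 -1 [ 25  90 -52 136 212  84 -26] [-35  38  38  95 -27  57   9] margin 0.0
0 50 1 1 [ 47  99 -61 132 223  43 -22] [-14  33   4  93  -3  53 167] margin 7.0
0 50 1 -1 [ 47  99 -61 132 223  43 -22] [-35  38  38  95 -27  57   9] margin 7.0
0 50 -1 1 [-74 106  63 135 152 116   7] [-37  38  38  94 -27  57   5] margin 0.0
0 50 -1 -1 [-74 106  63 135 152 116   7] [-13  33   7  94  -5  53 171] margin 0.0
0 65 1 1 [-23  63  22 125 232 109 -97] [-14  33   4  93  -3  53 167] margin 4.0
0 65 1 -1 [-23  63  22 125 232 109 -97] [-35  38  38  95 -27
[... 3530 characters left out ...]
-144] [-15  50  46  98 -75  88  57] margin 0.0
45 65 -1 1 [ 17  34 -40 120 -77  14  36] [-49  55  32  78  13  76 -34] margin 0.0
45 65 -1 -1 [ 17  34 -40 120 -77  14  36] [ -19   54   54   98  -79   93 -122] margin 0.0
45 75 1 1 [ -21   30   11  116  -82   45 -140] [-31  51   0  77  35  84 131] margin 1.0
45 75 1 -1 [ -21   30   11  116  -82   45 -140] [-15  50  46  98 -75  88  57] margin 1.0
45 75 -1 1 [ -4  30 -10 116 -74  36  37] [-49  55  32  78  13  76 -34] margin 6.0
45 75 -1 -1 [ -4  30 -10 116 -74  36  37] [ -19   54   54   98  -79   93 -122] margin 3.0<stdin>:11: UserWarning: Gimbal lock detected. Setting third angle to zero since it is not possible to uniquely determine all angles.
```

```bash
cat >> h.py <<'E'
def grasp(a,hd,s,h=.07):
    A=np.radians(a);k=np.radians(hd); r=np.array([np.cos(k),np.sin(k),0]); tz=np.cos(A)*r-np.sin(A)*Z
    ty=s*np.cross(Z,r); return tz,ty
def place(a,s,ds):
    A=np.radians(a); D=ds*cd; return -np.cos(A)*Z-np.sin(A)*D, s*np.cross(D,-Z), D
E
python3 -W ignore - <<'E'
from h import *
lo=np.array([-154.91,-16.99,-72.82,7.12,-82.49,11.32,-174.64]);hi=np.array([154.91,109.72,74.43,147.25,262.49,116.49,174.64])
res=[]
for a in (20,30,40,50):
  for hd in (75,85,95,105,115,125,140):
    for s in (1,-1):
     for h in (.07,.085):
      tz,ty=grasp(a,hd,s); g=tube+h*Z
      q=[robot.inverse_kinematics(*pose(g+dd,tz,ty)) for dd in (-.1*tz,-.05*tz,0*Z,.06*Z,.12*Z)]
      if any(x is None for x in q): continue
      for ds in (1,-1):
        tzf,tyf,D=place(a,s,ds)
        qf=[robot.inverse_kinematics(*pose(cr(.055,0,zz)+(h-.055)*D,tzf,tyf)) for zz in (.05,.12)]
        if any(x is None for x in qf): continue
        mg=min(np.min(np.r_[x-lo,hi-x]) for x in map(np.array,q+qf))
        jump=max(np.abs(np.diff(q,axis=0)).max(),0)
        dist=np.abs(np.array(q[-1])-qf[1]).max()
        res.append((jump,dist,mg,a,hd,s,h,ds,np.round(q[2]).astype(int),np.round(qf[0]).astype(int)))
res=[r for r in res if r[2]>1.5]; res.sort(key=lambda r:r[0]+r[1])
for r in res[:14]: print(*[np.round(x,2) for x in r])
E
```

```text
6.32 64.1 5.54 20 125 -1 0.07 1 [-11  61   9  73 -61 100  54] [-44  43  35  88  -5  62 -17]
6.4 64.48 4.3 20 125 -1 0.08 1 [-12  60  11  73 -62 101  53] [-45  43  34  87  -5  63 -18]
6.48 67.0 27.96 50 115 -1 0.08 1 [-26  41  21  89 -54  76  42] [-50  58  31  74  16  81 -36]
6.78 67.57 28.14 50 115 -1 0.07 1 [-25  43  20  90 -54  75  43] [-50  57  32  76  16  80 -36]
6.56 68.47 11.49 20 115 -1 0.07 1 [ -9  57   8  83 -66  92  56] [-44  43  35  88  -5  62 -17]
6.18 68.98 11.0 20 115 -1 0.08 1 [ -9  56   9  84 -67  93  55] [-45  43  34  87  -5  63 -18]
6.15 69.15 8.56 30 125 -1 0.08 1 [-16  55  16  77 -60  96  53] [-47  48  33  83   3  68 -26]
6.29 69.16 9.91 30 125 -1 0.07 1 [-15  56  14  77 -58  94  53] [-47  47  34  84   3  67 -25]
6.24 70.0 22.54 50 125 -1 0.08 1 [-24  45  18  82 -49  82  45] [-50  58  31  74  16  81 -36]
6.24 70.54 23.63 50 125 -1 0.07 1 [-24  46  18  83 -49  80  46] [-50  57  32  76  16  80 -36]
6.3 71.19 14.25 40 125 -1 0.08 1 [-22  50  20  80 -56  90  50] [-49  53  32  78  10  74 -32]
7.39 70.51 20.86 40 115 -1 0.08 1 [-19  46  17  88 -59  81  48] [-49  53  32  78  10  74 -32]
6.53 71.54 15.2 40 125 -1 0.07 1 [-21  51  19  80 -56  89  51] [-49  52  33  80  10  73 -31]
7.84 71.39 16.25 30 115 -1 0.07 1 [-12  51  11  86 -62  85  52] [-47  47  34  84   3  67 -25]
```

```bash
python3 -W ignore - <<'E'
from h import *
tz,ty=grasp(30,115,-1); g=tube+.07*Z
W=[pose(g-.1*tz+.2*Z,tz,ty),pose(g-.1*tz,tz,ty),pose(g,tz,ty)]
print(W,[robot.inverse_kinematics(*w) is not None for w in W])
fingers.gripper_to(.78)
robot.move_to(*W[0]); print(robot.current_time_s())
robot.line_to(W[1][0],velocity=.25)
s=robot.line_to(W[2][0],velocity=.12,f_stop=6); print("touch",s,robot.current_tool_pos(),robot.current_time_s())
if not s:
    fingers.gripper_to(0,force=30); print("gap",robot.current_finger_gap(),robot.current_contact_force())
    print(robot.line_to(pose(g+.17*Z,tz,ty)[0],velocity=.25),robot.current_finger_gap(),robot.current_contact_force(),robot.current_time_s())
im=vision.grab_frame("side"); cv2.imwrite("pics/s1.png",im[:,:,::-1])
cv2.imwrite("pics/s1c.png",cv2.resize(im[60:400,150:450,::-1],None,fx=1.7,fy=1.7))
E
```

```text
[([0.5628678187755254, 0.24108121441230318, 0.319], [-179.99999999999997, -60.00000000000001, 115.0]), ([0.5628678187755254, 0.24108121441230318, 0.119], [-179.99999999999997, -60.00000000000001, 115.0]), ([0.5262680036984587, 0.3195697711344428, 0.069], [-179.99999999999997, -60.00000000000001, 115.0])] [True, True, True]
3.0333
touch False [0.52710072 0.31861919 0.0691685 ] 4.9667
gap 0.5261385870328742 [ 0.28122155 -1.57260851  1.38032912]
False 0.5297611335644675 [-0.20565905 -1.09473282 -2.05118941] 6.1083
```

View pics/s1c.png

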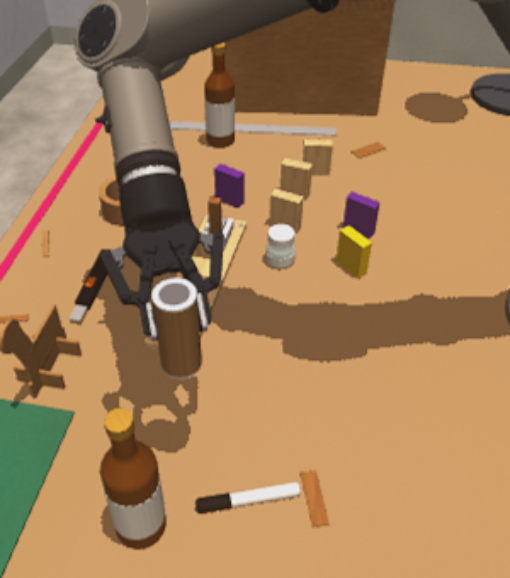

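```bash
python3 -W ignore - <<'E'
from h import *
tz,ty,D=place(30,-1,1); off=.015*D
P=lambda x,z: pose(cr(x,0,z)+off,tz,ty)
print([robot.inverse_kinematics(*P(x,z)) is not None for x,z in[(.048,.18),(.048,.046),(.075,.05)]])
robot.move_to(*P(.048,.18)); print(robot.current_time_s(),robot.current_finger_gap())
robot.line_to(P(.048,.065)[0],velocity=.2)
s=robot.line_to(P(.048,.044)[0],velocity=.04,f_stop=5); p=np.array(robot.current_tool_pos())
print("down",s,"tube z",p[2]-P(0,0)[0][2],robot.current_contact_force(),robot.current_time_s())
q=p+.0015*Z*0
s=robot.line_to((p+.03*cd).tolist(),velocity=.04,f_stop=8); p2=np.array(robot.current_tool_pos())
print("stop",s,"tube x",(p2-P(0,0)[0])@cd,"y",(p2-P(0,0)[0])@cn,robot.current_contact_force(),robot.current_time_s())
im=vision.grab_frame("side"); cv2.imwrite("pics/s2.png",im[:,:,::-1])
cv2.imwrite("pics/s2c.png",cv2.resize(im[140:320,190:370,::-1],None,fx=3.2,fy=3.2,interpolation=2))
E
```

```text
[True, True, True]
7.1583 0.5305424752232788
down True tube z 0.051690288304205384 [-1.34524351  0.48900488  4.5193494 ] 8.3
stop True tube x 0.06062433276204396 y 0.00015399880861526955 [-0.13317768  0.78621427  4.23747928] 8.775
```

View pics/s2c.png

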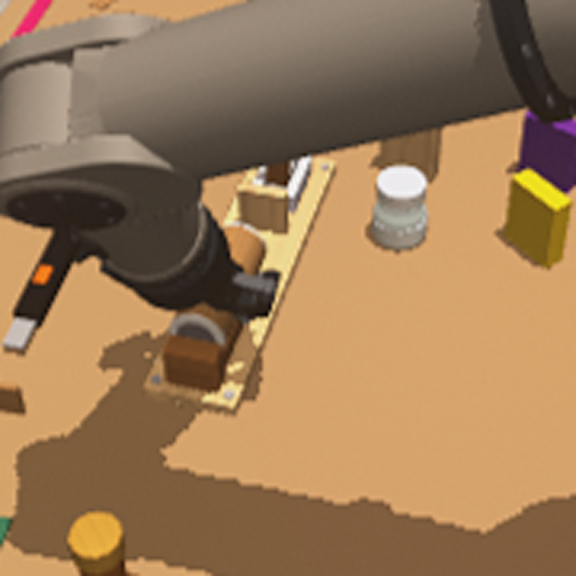

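```bash
cat >> h.py <<'E'
def spacer(c,ang,xs,open_=.85):
    t=np.radians(ang); ty=np.array([np.cos(t),np.sin(t),0]); g=np.r_[c,0]
    P=lambda z: pose(g+z*Z,-Z,ty); Q=lambda x,z: pose(cr(x,0,z),-Z,-cn)
    robot.move_to(*P(.15)); fingers.gripper_to(open_)
    robot.line_to(P(.085)[0],velocity=.25)
    if robot.line_to(P(.05)[0],velocity=.1,f_stop=6): print("TOUCH on approach",robot.current_tool_pos()); return
    fingers.gripper_to(0,force=30); print("gap mm",85*robot.current_finger_gap(),robot.current_time_s())
    robot.line_to(P(.17)[0],velocity=.25); print("lifted gap",85*robot.current_finger_gap())
    robot.move_to(*Q(xs,.18)); robot.line_to(Q(xs,.075)[0],velocity=.25)
    s=robot.line_to(Q(xs,.056)[0],velocity=.04,f_stop=4); p=np.array(robot.current_tool_pos())
    print("down",s,"z",p[2]+.002,robot.current_contact_force())
    s=robot.line_to((p+.018*cd).tolist(),velocity=.03,f_stop=4); p=np.array(robot.current_tool_pos())
    print("slid",s,"x",(p-c0)@cd,robot.current_contact_force(),robot.current_time_s())
def letgo(o=.85):
    fingers.gripper_to(o); p=np.array(robot.current_tool_pos())
    robot.line_to((p+[0,0,.12]).tolist(),velocity=.25); print("t",robot.current_time_s())
E
python3 -W ignore - <<'E'
from h import *
fingers.gripper_to(.8); tz,ty,D=place(30,-1,1); p=np.array(robot.current_tool_pos())
print("retreat",robot.line_to((p-.09*tz).tolist(),velocity=.2),robot.current_contact_force(),robot.current_time_s())
spacer([.4646,-.1445],-16,-.012)
for n in C: cv2.imwrite(f"pics/{n}3.png",vision.grab_frame(n)[:,:,::-1])
a=cv2.imread("pics/top3.png")[160:300,230:420]; b=cv2.imread("pics/side3.png")[140:300,200:400]
a=cv2.resize(a,(570,420),interpolation=2)[:,:400]
b=cv2.resize(b,(525,420),interpolation=2)[:,:400]
cv2.imwrite("pics/v3.png",np.hstack([a,b]))
E
```

```text
retreat False [ 0.01551624 -0.27729405 -0.96704669] 9.7833
gap mm 53.40591336776445 12.4333
lifted gap 53.73883748675108
down True z 0.06259485491710806 [-0.44489721 -0.00746463  3.69113807]
slid True x -0.0055513615613060376 [-0.61643106  0.55540151  4.15331289] 15.25
```

View pics/v3.png

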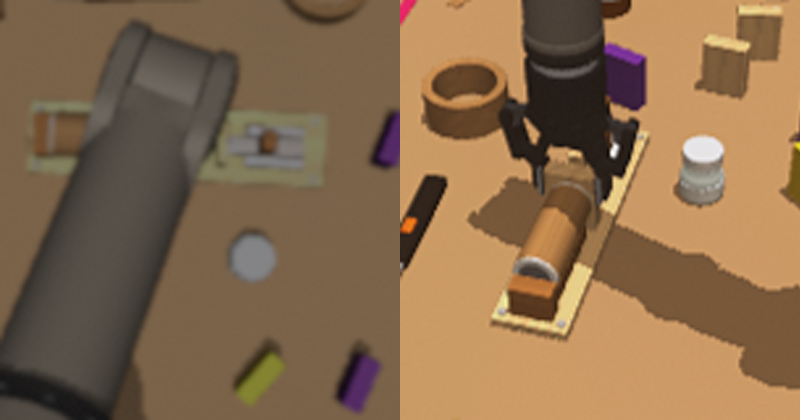

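```bash
python3 -W ignore - <<'E'
from h import *
letgo()
spacer([.4602,-.2434],-10.9,-.0345)
letgo()
for n in C: cv2.imwrite(f"pics/{n}4.png",vision.grab_frame(n)[:,:,::-1])
a=cv2.imread("pics/top4.png")[180:250,230:350]; b=cv2.imread("pics/side4.png")[140:280,220:340]
cv2.imwrite("pics/v4.png",np.hstack([cv2.resize(a,(480,280),interpolation=2),cv2.resize(b,(240,280),interpolation=2)]))
E
```

```text
t 16.3
gap mm 53.50782672003447 18.8667
lifted gap 53.52574765524519
down True z 0.0626960401561599 [-0.65269653  0.16452205  2.12757708]
slid True x -0.02545238544197918 [ 0.01884509 -0.39400301  3.51624431] 21.9417
t 22.8917
```

View pics/v4.png

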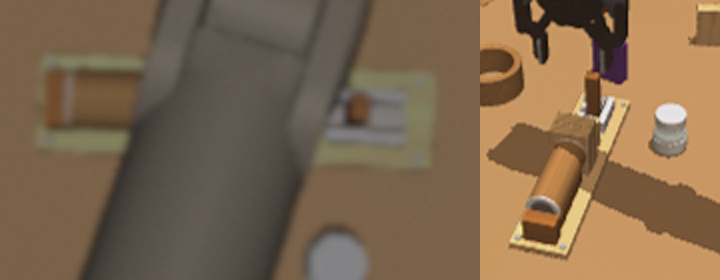

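```bash
python3 -W ignore - <<'E'
from h import *
H=lambda z: pose(cr(-.1013,0,z),-Z,-cn)
fingers.gripper_to(.6); robot.move_to(*H(.16)); robot.line_to(H(.115)[0],velocity=.2)
s=robot.line_to(H(.078)[0],velocity=.08,f_stop=6); print("touch",s)
if not s:
    fingers.gripper_to(0,force=90); robot.pause(.2); print("gap mm",85*robot.current_finger_gap(),robot.current_contact_force(),robot.current_time_s())
    p0=np.array(robot.current_tool_pos())
    s=robot.line_to((p0+.028*cd).tolist(),velocity=.03,f_stop=18)
    for k in range(3):
        p=np.array(robot.current_tool_pos()); print(s,"x moved",(p-p0)@cd,"F along",np.array(robot.current_contact_force())@cd,robot.current_contact_force()); robot.pause(.3)
    print(robot.current_time_s())
for n in C: cv2.imwrite(f"pics/{n}5.png",vision.grab_frame(n)[:,:,::-1])
b=cv2.imread("pics/side5.png")[140:290,210:340]
cv2.imwrite("pics/v5.png",cv2.resize(b,None,fx=4,fy=4,interpolation=2))
E
```

```text
touch False
gap mm 18.656683889862343 [-0.01889576 -1.30123782  5.19300051] 25.325
False x moved 0.018432571478439477 F along -15.902535922522782 [ -0.74448824 -15.8921164   -0.13995951]
False x moved 0.018410466725298582 F along -16.454099558112045 [ -0.37306852 -16.47355697   0.32382253]
False x moved 0.0184076126207736 F along -15.065251744709501 [  0.62474503 -15.1566241    0.45486637]
27.3
```

View pics/v5.png

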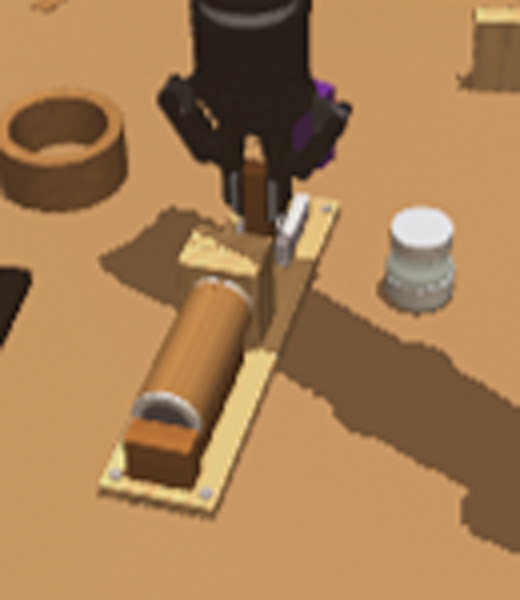

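```bash
python3 -W ignore - <<'E'
from h import *
p=np.array(robot.current_tool_pos())
robot.line_to((p+.014*cd).tolist(),velocity=.03)
for k in range(3):
    q=np.array(robot.current_tool_pos()); print("moved",(q-p)@cd,"F",np.array(robot.current_contact_force())@cd, "gap",85*robot.current_finger_gap(),robot.current_time_s()); robot.pause(.3)
for n in C: cv2.imwrite(f"pics/{n}6.png",vision.grab_frame(n)[:,:,::-1])
b=cv2.imread("pics/side6.png")[140:290,210:340]
cv2.imwrite("pics/v6.png",cv2.resize(b,None,fx=4,fy=4,interpolation=2))
E
```

```text
moved 0.00013605719468727718 F -20.271184473146636 gap 18.97571198141248 27.7
moved 0.00011296431020757203 F -21.706588514372132 gap 18.852173829727292 28.0
moved 0.00012716938914297254 F -20.85066256350557 gap 18.995777788740373 28.3
```

View pics/v6.png

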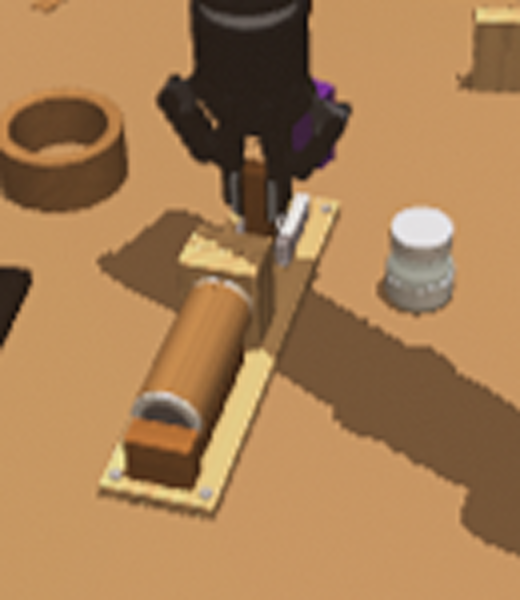

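The stack is unmoved: the tube cap sits at the stop (165,415), both spacers stand flush at (235,265), and the gripper still holds the handle at (255,190). The push is steady at about 21 N, so I'm handing in.

```bash
python3 -c "
from station import workorder,robot
workorder.close_job(); print(robot.current_time_s())"
```

```text
the job is handed in; nothing more can be done
the job is handed in; nothing more can be done
```

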